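# Shelve a record book in the desk rack and close up the sliding bookend

## Robot

A 6-joint arm with a two-finger parallel gripper is mounted at the origin on the work surface. World frame = base frame: x ahead of the robot, y to its left, z up, the work surface at z = 0. Lengths are in m, angles in rad, forces in N, time in s.
With the tool pointing down it reaches from about 0.375 to 0.9 m from the base axis. Payload 3.1 kg.
Tool frame: the origin (TCP) lies between the finger pads; the fingertips stand 17 mm ahead of it and the grasp point (between the pads) lies 2 mm behind it (robot.nose_length is the distance from the TCP to the fingertips, in m); z points along the fingers, y is the line along which they close (so a half turn about z gives the same grasp; the last joint's range is limited). The gripper opens to 87 mm and grips with 3 to 60 N. Pads are 19 mm wide; open, the fingers measure 117 mm over their backs; the gripper's body (75 mm by 190 mm) begins 51 mm behind the grasp point.
Start: joints at [1.107, 0.527, 1.433, -0, 1.181, -0.178], TCP at [0.176, 0.6, 0.24] pointing down, gripper open.
Joint ranges: [-3.08, 3.08], [-0.75, 2.2], [0.22, 2.44], [-1.43, 4.57], [0, 2.65], [-2.85, 2.85]. Speed limits (rad/s): [2.79, 2.79, 3.14, 3.14, 3.14, 3.14].

## Interface

Orientations are given as a unit quaternion [x, y, z, w].
In Python, from rig import robot, cams gives the robot as it stands.
- The arm moves only by the shell command python3 -m pendant 'ROWS' [FORCE]. ROWS is JSON, a list of rows, each an object with "jaw": the opening, from 0 (shut) to 1 (fully open); "linear": the shift along the tool's x, y, z in cm, a list of three; "twist": the turn about the tool's z in degrees. A call has 1 to 12 rows; each row shifts and turns the commanded pose from where the row before left it, along the tool's axes as they then stand; what a row does not reach is not made up. A row lasts 1/12 s, in which the tool goes at most 41.7 mm and 7.16 degrees, less where a joint would pass 70% of its speed; a pose out of reach is approached as far as the arm can. A call is refused whole if a number of a shift passes 4.17 or a number of a turn 7.16, either way. A call with a gripper value outside its range is refused whole. The fingers move at their own pace and stop on an object; FORCE is the grip in N (left out, the last holds). Time passes only in rows, so rows that do not move let the fingers close. It gives the time, the measured TCP pose, the force, the opening and the grip force at its end, in the units of the state.
- robot.get_obs(): the state, without advancing time (a new reading comes with each control period).
- cams.camera(name): name is "scene" or "top" or "wrist"; returns a dict with "color" (384x512x3 uint8, blue, green, red), "depth" (384x512 float32, m along the optical axis (not along the pixel's ray), 0 where there is no reading), "fov_y" (degrees; the focal length in pixels is half the picture's height over the tangent of half this angle, whatever the lens; pixels are square), "cx", "cy" (the principal point, pixels), "view" (4x4, takes a point from world to camera coordinates). Camera axes: x right, y down, z forward; pixel columns grow to the right and rows downward; lengths in m; the calibration is good to about 2 mm. A picture is of the moment at which its call begins.
- robot.hand_in(): hands the job in; it is judged then, once.
The state is a dict: "time": time; "q": joint angles; "joint_velocities": joint speeds; "joint_torque": joint torques, N m; "position": TCP position; "tool_rot": TCP orientation; "ft_force": force on the tool from outside, world axes, zero at the start; "moment": the same for the moment, N m; "grip_width": finger opening in m; "grip_force": force on a finger pad.
Only numpy, scipy, OpenCV 4.12 (cv2) and the standard library are available. Lean on these libraries where they do the work, as an engineer would, in place of code of your own. Each camera call takes 0.05 s, during which the arm holds its last target. There are 200 camera calls.

## Task

Draw the rack's sliding bookend fully back to its stop, then set the record book that stands alone on the desk upright on the rack in the space between the other two books and the bookend, its spine facing the same way as theirs; set it down rather than dropping it. Then slide the bookend up again until the three books are held snugly together, let go, and leave the rest of the desk undisturbed.

Things in the scene. Friction and masses are not known exactly. Their poses are not given: they have to be found in the camera images.
- rack: Fixed wooden book rack: board 120 (x) x 280 (y) x 12 mm thick, upright end plate at its -y end (top 112 mm above the desk, inner face at y = -130 mm), low stop block at its +y end (y 126 to 140 mm, top 24 mm above the desk). Origin: centre of the board's underside, at desk height; y runs along the board, z up. Books stand on the board's top (z = 12 mm), spines towards +x.
- bookend (a joint): Position of the sliding steel bookend (m). 0: fully back against its stop; grows as it slides towards the end plate (rack -y), up to 0.125. Clear width between end plate and bookend face = 0.181 minus this, so the three books pressed together (95 mm) stop it at about 0.086. Slides with about 2.5 N of friction and stays where left; no spring.
- bookend_grip (a point): Point on the axis of the bookend's upright steel post, 77 mm above the desk. Post 20 mm in diameter, top 97 mm above the desk, 28 mm collar at its foot; it stands on the bookend's flat foot, 48 mm behind (rack +y of) the bookend's face. The face is an upright plate 100 mm wide, 5 mm thick, top 102 mm above the desk. Axes as the rack's.
- volume_center (a point): Centre (half-way up) of the record book to be shelved, a rigid grey cloth-bound hardback that stands upright, alone, on the desk: 32 mm thick (its y), 100 mm deep (its x), 140 mm tall (its z), about 0.32 kg. Its spine is the closed side at +x; white page edges show at -x and on top.
- volume_spine (a point): Middle of that book's spine, 50 mm from its centre along its +x; same axes.
- row_a_center (a point): Centre of the loose book next to the rack's end plate: 35 mm thick (y), 100 mm deep (x), 120 mm tall, same grey binding, upright, spine at its +x.
- row_b_center (a point): Centre of the second loose book on the rack, beside the first: 28 mm thick (y), 100 mm deep (x), 125 mm tall, same grey binding, upright, spine at its +x. The two books stand with gaps of a few mm; they start up to 9 mm looser than pressed together (63 mm).
- cup: Bystander: cardboard coffee cup with lid, 82 mm across, 110 mm tall, origin under its centre. It and the single book may have changed places.
- tape: Bystander: roll of clear tape lying flat, 84 mm across, 45 mm tall, origin under its centre.
- stamp: Bystander: wooden hand stamp, 55 x 35 mm foot, 72 mm tall, origin under its centre.
- stapler: Bystander: black stapler, 35 x 130 mm, 50 mm tall, origin under its centre.
Mind the look-alikes: they are no part of the job. What is shaped like the part that bears volume_center but green is not meant.

How it is judged:
By the outcome, as a careful person would: the job done as asked, in the order asked, and still so for the second after the job is handed in, with the robot touching nothing.
It also fails if it takes over 64 s, if anything falls off the work surface, if the arm or the gripper's body presses on something with over 40 N, if the wrist force passes 120 N, or if a joint passes its speed limit or range.

## Working session

There is one attempt and no reset: what is moved stays moved. The work goes in short steps, Python scripts to look and compute and a shell command to move; the robot and the scene stay as the last step left them, time stands still between calls to the robot, and variables do not carry over. Pictures are saved under pics/ and viewed, at most 10 in all, crops included, and the job is handed in when it is done.

```bash
mkdir -p pics; ls; python3 - <<'E'
from rig import robot,cams
import cv2,numpy as np
o=robot.get_obs();print({k:np.round(v,3).tolist() for k,v in o.items()})
ims=[]
for n in("scene","top"):
    c=cams.camera(n);np.savez(f"pics/{n}0.npz",**c);print(n,c["fov_y"],c["cx"],c["cy"],np.round(c["view"],3).tolist(),(c["depth"]>0).mean())
    cv2.imwrite(f"pics/{n}0.png",cv2.resize(c["color"],(768,576)))
E
```

```text
pics
{'time': 0.0, 'q': [1.107, 0.528, 1.434, -0.0, 1.181, -0.179], 'joint_velocities': [0.002, -0.0, 0.0, -0.0, 0.002, -0.0], 'joint_torque': [0.001, -44.005, -17.659, 0.063, 0.058, -0.0], 'position': [0.176, 0.599, 0.239], 'tool_rot': [0.142, 0.99, -0.001, -0.0], 'ft_force': [0.122, -0.685, 0.053], 'moment': [0.014, -0.004, -0.051], 'grip_force': 0.0, 'grip_width': 0.087}
scene 50.77164797441784 257.8815189275684 195.36284800900745 [[-0.776, 0.631, -0.019, 0.34], [0.419, 0.492, -0.764, -0.142], [-0.472, -0.6, -0.645, 1.617], [0.0, 0.0, 0.0, 1.0]] 0.99609375
top 55.29901275431031 259.6367534948561 194.02835505519857 [[0.011, -1.0, -0.005, 0.055], [-0.995, -0.01, -0.102, 0.47], [0.102, 0.006, -0.995, 1.057], [0.0, 0.0, 0.0, 1.0]] 0.996246337890625
```

View pics/scene0.png

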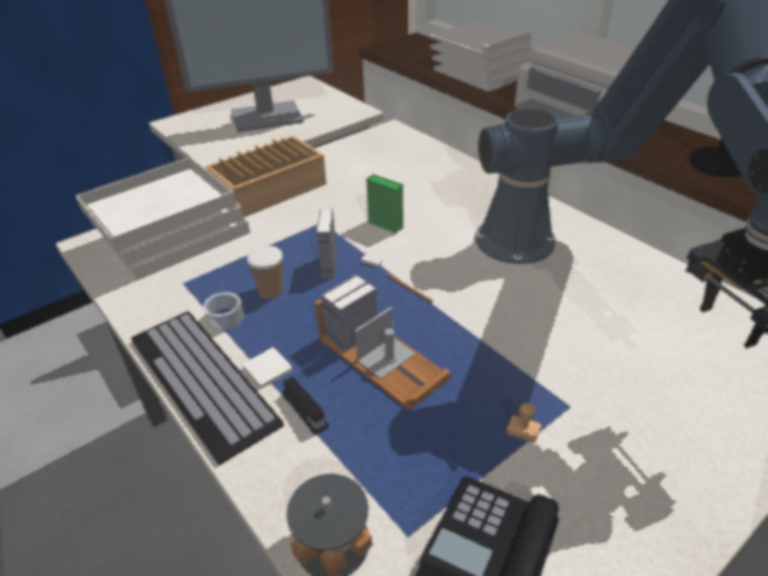

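View pics/top0.png

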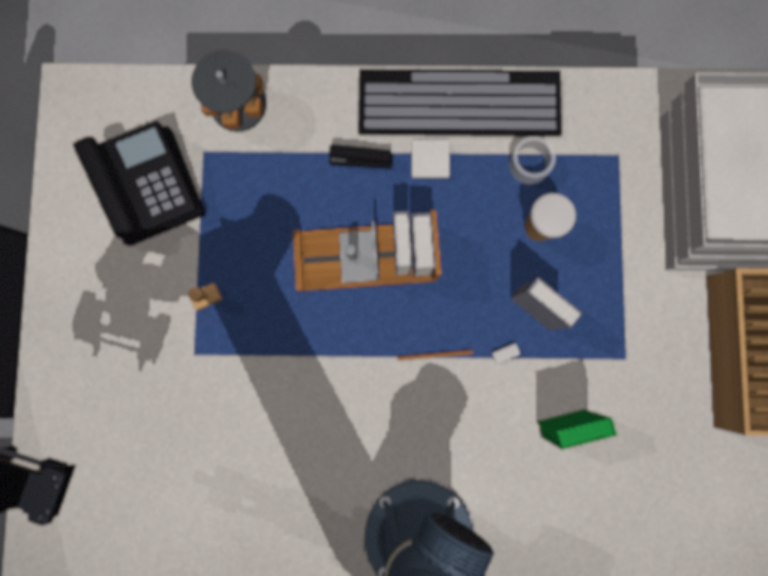

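The scene view shows the rack at about (375,350), with the grey book standing alone at (326,243), the cup at (265,270) and the green decoy at (385,203). In the top view the rack is at (367,258), the lone book at (550,302) and the cup at (552,218). Next I'll zoom in on the raw pixels to find the spine.

```bash
cat > h.py <<'E'
import numpy as np,cv2
def pts(c,uv=None):
    "depth pixels -> world points (HxWx3)"
    H,W=c["depth"].shape;f=H/2/np.tan(np.radians(float(c["fov_y"]))/2)
    v,u=np.mgrid[:H,:W];d=c["depth"]
    P=np.stack([(u-c["cx"])/f*d,(v-c["cy"])/f*d,d],-1)
    V=np.linalg.inv(c["view"]);return P@V[:3,:3].T+V[:3,3]
def ray(c,uv,z):
    "pixels onto the plane at height z"
    H=c["depth"].shape[0];f=H/2/np.tan(np.radians(float(c["fov_y"]))/2)
    uv=np.atleast_2d(uv).astype(float);V=np.linalg.inv(c["view"])
    D=np.c_[(uv[:,0]-c["cx"])/f,(uv[:,1]-c["cy"])/f,np.ones(len(uv))]@V[:3,:3].T
    return V[:3,3]+D*((z-V[2,3])/D[:,2])[:,None]
E
python3 - <<'E'
from h import *
t=dict(np.load("pics/top0.npz"));s=dict(np.load("pics/scene0.npz"))
a=cv2.resize(t["color"][120:220,185:395],(798,380),interpolation=cv2.INTER_CUBIC)
b=cv2.resize(s["color"][130:280,195:315],None,fx=1.45,fy=1.45)
b1=cv2.resize(s["color"][130:190,200:240],(146,219),interpolation=cv2.INTER_CUBIC)
b2=cv2.resize(s["color"][180:275,205:305],(230,219),interpolation=cv2.INTER_CUBIC)
can=np.zeros((600,798,3),np.uint8);can[:380]=a;can[381:600,:146]=b1;can[381:600,150:380]=b2;can[381:381+len(b),400:400+b.shape[1]]=b[:219]
cv2.imwrite("pics/z0.png",can)
P=pts(t)
for n,(z0,z1,x0,x1,y0,y1) in dict(vol=(.12,.16,.2,.6,-.45,-.15),books=(.11,.155,.35,.65,-.12,.1)).items():
    m=(P[...,2]>z0)&(P[...,2]<z1)&(P[...,0]>x0)&(P[...,0]<x1)&(P[...,1]>y0)&(P[...,1]<y1)
    k,l,st,_=cv2.connectedComponentsWithStats(m.astype(np.uint8))
    for i in range(1,k):
        if st[i,4]<40: continue
        q=P[l==i];r=cv2.minAreaRect(q[:,:2].astype(np.float32)*1000)
        print(n,st[i],"z",np.median(q[:,2]).round(4),"rect",np.round(r[0],1),np.round(r[1],1),round(r[2],1))
E
```

```text
vol [350 186  38  33 519] z 0.1364 rect [ 439.6 -228.8] [100.5  33.4] 51.0
vol [369 278  43  18 505] z 0.1362 rect [ 216.  -278.9] [ 32.6 100.4] 15.0
books [262 141  13  39 395] z 0.1336 rect [551.1  38.4] [99.9 27.9] 3.8
books [274 141  20  43 608] z 0.1279 rect [548.1  -4.2] [117.1  46.5] 5.0
```

View pics/z0.png

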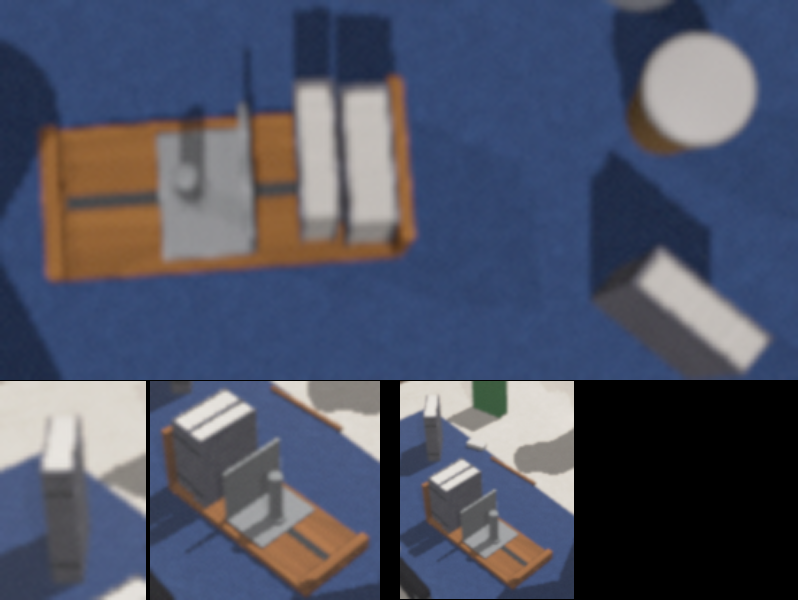

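The zoom shows bands on the lone book's grey end facing the scene camera, at (65,500) in the crop. They match the row's spines, so the spine is at its far-left (+x, +y) end. White page edges face the robot on the row. The post is at about (187,180) and the bookend face at (250,130–250).

```bash
python3 - <<'E'
from h import *
for n in("top","scene"):
    c=dict(np.load(f"pics/{n}0.npz"));P=pts(c);X,Y,Z=P[...,0],P[...,1],P[...,2]
    hsv=cv2.cvtColor(c["color"],cv2.COLOR_BGR2HSV);near=(X>.42)&(X<.68)&(Y>-.13)&(Y<.28)
    org=(hsv[...,0]<20)&(hsv[...,1]>110)&near
    def rect(m,t,pr=True):
        m=m.astype(np.uint8);k,l,st,_=cv2.connectedComponentsWithStats(m)
        for i in range(1,k):
            if st[i,4]<12: continue
            q=P[l==i];r=cv2.minAreaRect(q[:,:2].astype(np.float32)*1000)
            print(n,t,st[i,4],"z",np.median(q[:,2]*1000).round(1),"mean",np.round(q[:,:2].mean(0)*1000,1),"rect",np.round(r[0],1),np.round(r[1],1),round(r[2],1))
    rect(org,"rackall");rect(org&(Z<.017),"board");rect(org&(Z>.018)&(Z<.035)&(Y>.1),"stopblk")
    rect(near&(Z>.086)&(Z<.108)&~org&(Y>.05),"post/plate")
    rect((Z>.112)&(X>.45)&(X<.65)&(Y>-.12)&(Y<.1)&(hsv[...,1]<60)&(hsv[...,2]>150),"booktops")
    rect((Z>.125)&(X>.3)&(X<.56)&(Y>-.35)&(Y<-.15),"vol")
    rect((Z>.125)&(X>.3)&(X<.56)&(Y>-.35)&(Y<-.15)&(hsv[...,2]>150),"voltop")
    print(n,"campos",np.linalg.inv(c["view"])[:3,3].round(3),"desk z",np.median(Z[(X>.2)&(X<.35)&(Y>.0)&(Y<.2)]))
E
```

```text
top rackall 1565 z 12.0 mean [529.3 154.5] rect [555.5 110.4] [147.5 281.2] 4.0
top rackall 189 z 11.1 mean [577.9  71. ] rect [579.3  71.5] [56.7 32.2] 5.6
top board 1269 z 11.3 mean [528.  161.6] rect [543.4 110.6] [122.2 256.4] 4.7
top board 189 z 11.1 mean [577.9  71. ] rect [579.3  71.5] [56.7 32.2] 5.6
top stopblk 157 z 23.2 mean [528.9 242.7] rect [530.9 243.2] [115.6  12.5] 4.9
top post/plate 69 z 101.0 mean [540.  89.] rect [540.5  89.4] [96.3  5.1] 4.7
top post/plate 42 z 95.4 mean [537.2 134.4] rect [536.8 134.5] [16.9 16.6] 89.7
top booktops 300 z 133.4 mean [550.7  37.6] rect [550.3  37.2] [93.5 24. ] 4.6
top booktops 392 z 128.3 mean [5.486e+02 2.000e-01] rect [5.488e+02 2.000e-01] [93.7 30.4] 4.5
top vol 497 z 136.5 mean [ 440.  -227.5] rect [ 439.6 -228.8] [100.5  33.4] 51.0
top voltop 356 z 136.3 mean [ 440.9 -230.4] rect [ 440.6 -229.8] [93.6 26.5] 50.7
top campos [0.359 0.053 1.1  ] desk z -0.0006506087134431349
scene rackall 20 z 12.5 mean [607.9   6.4] rect [608.3   4.8] [ 9.9 37.4] 8.6
scene rackall 910 z 12.6 mean [547.  194.4] rect [541.1 149.5] [120.2 205.3] 
[... 247 characters left out ...]
 20 z 14.5 mean [540.1 250.3] rect [541.6 250.1] [51.3  2.5] 4.3
scene stopblk 166 z 23.4 mean [537. 245.] rect [534.5 243.6] [118.9  16.7] 4.5
scene post/plate 85 z 96.9 mean [575.5  52.5] rect [571.6  53.1] [62.6  5.7] 0.2
scene post/plate 132 z 97.2 mean [547.6  90.2] rect [546.5  90. ] [100.9   8.6] 3.9
scene post/plate 36 z 94.7 mean [542.9 135.6] rect [542.2 134.3] [18.5 15.2] 50.6
scene booktops 360 z 131.3 mean [552.3  16.1] rect [553.  17.] [99.7 69.3] 3.0
scene vol 173 z 136.7 mean [ 447.2 -223.2] rect [ 443.7 -228.4] [108.   32.3] 51.1
scene voltop 137 z 137.2 mean [ 441.2 -231.3] rect [ 442.2 -230.2] [104.  32.] 50.0
scene campos [1.086 0.826 0.942] desk z -0.00016263490421358773
```

```bash
cat > d.py <<'E'
# remaining shift (cm, tool axes) and twist (deg) to a target: x y z [mm], tool-y heading [deg]
import sys,numpy as np
from rig import robot
from scipy.spatial.transform import Rotation as R
o=robot.get_obs();r=R.from_quat(o["tool_rot"]);M=r.as_matrix();p=np.array(o["position"])
h=np.degrees(np.arctan2(M[1,1],M[0,1]))
print("t %.2f pos %s head %.2f tilt %.2f w %.4f gf %.1f F %s q6 %.2f"%(o["time"],np.round(p*1000,1),h,np.degrees(np.arccos(-M[2,2])),o["grip_width"],o["grip_force"],np.round(o["ft_force"],1),o["q"][5]))
if len(sys.argv)>4:
    x,y,z,a=map(float,sys.argv[1:5])
    t=np.radians(a);D=np.array([[-np.sin(t),np.cos(t),0],[np.cos(t),np.sin(t),0],[0,0,-1]])
    print("after twist %.2f: shift cm (target axes) %s"%((h-a+180)%360-180,np.round(D@(np.array([x,y,z])/1000-p)*100,2)))
E
python3 -m pendant '[{"jaw":1,"linear":[0,0,0],"twist":7},{"jaw":1,"linear":[0,0,0],"twist":7},{"jaw":1,"linear":[0,0,0],"twist":7},{"jaw":1,"linear":[0,0,0],"twist":7},{"jaw":1,"linear":[0,0,0],"twist":7},{"jaw":1,"linear":[0,0,0],"twist":7},{"jaw":1,"linear":[0,0,0],"twist":7},{"jaw":1,"linear":[0,0,0],"twist":7},{"jaw":1,"linear":[0,0,0],"twist":7},{"jaw":1,"linear":[0,0,0],"twist":6}]' 20
python3 -m pendant '[{"jaw":1,"linear":[0,0,0],"twist":0}]'
python3 d.py 541 134.7 160 4.6
```

```text
time: 0.93
position: [0.176, 0.5993, 0.239]
tool_rot: [0.68, 0.733, -0.001, 0.0]
ft_force: [0.2, -0.4, -0.9]
grip_width: 0.0868
grip_force: 0.0
time: 1.02
position: [0.176, 0.5993, 0.239]
tool_rot: [0.679, 0.734, -0.001, 0.0]
ft_force: [0.6, -0.1, -0.3]
grip_width: 0.087
grip_force: 0.0
t 1.02 pos [176.  599.3 239. ] head 4.53 tilt 0.07 w 0.0870 gf 0.0 F [ 0.6 -0.1 -0.3] q6 1.03
after twist -0.07: shift cm (target axes) [-49.24  32.66   7.9 ]
```

```bash
python3 -m pendant '[{"jaw":1,"linear":[-2.46,1.63,0],"twist":0},{"jaw":1,"linear":[-2.46,1.63,0],"twist":0},{"jaw":1,"linear":[-2.46,1.63,0],"twist":0},{"jaw":1,"linear":[-2.46,1.63,0],"twist":0},{"jaw":1,"linear":[-2.46,1.63,0],"twist":0},{"jaw":1,"linear":[-2.46,1.63,0],"twist":0},{"jaw":1,"linear":[-2.46,1.63,0],"twist":0},{"jaw":1,"linear":[-2.46,1.63,0],"twist":0},{"jaw":1,"linear":[-2.46,1.63,0],"twist":0},{"jaw":1,"linear":[-2.46,1.63,0],"twist":0},{"jaw":1,"linear":[-2.46,1.63,0],"twist":0},{"jaw":1,"linear":[-2.46,1.63,0],"twist":0}]' >/dev/null
python3 -m pendant '[{"jaw":1,"linear":[-2.46,1.63,0],"twist":0},{"jaw":1,"linear":[-2.46,1.63,0],"twist":0},{"jaw":1,"linear":[-2.46,1.63,0],"twist":0},{"jaw":1,"linear":[-2.46,1.63,0],"twist":0},{"jaw":1,"linear":[-2.46,1.63,0],"twist":0},{"jaw":1,"linear":[-2.46,1.63,0],"twist":0},{"jaw":1,"linear":[-2.46,1.63,0],"twist":0},{"jaw":1,"linear":[-2.46,1.63,0],"twist":0},{"jaw":1,"linear":[0,0,0],"twist":0},{"jaw":1,"linear":[0,0,0],"twist":0}]' >/dev/null
python3 d.py 541 134.7 75 4.6
python3 - <<'E'
from h import *
from rig import cams
c=cams.camera("wrist");np.savez("pics/w1.npz",**c);cv2.imwrite("pics/w1.png",c["color"])
P=pts(c);X,Y,Z=np.moveaxis(P,-1,0)
m=((Z>.09)&(Z<.1)&(Y>.11)&(Y<.16)&(X>.5)&(X<.58)).astype(np.uint8)
k,l,st,ce=cv2.connectedComponentsWithStats(m)
for i in range(1,k):
    if st[i,4]>60: print(st[i],np.median(P[l==i],0).round(4),"cast on z=.097:",ray(c,ce[i],.097).round(4))
E
```

```text
t 2.85 pos [541.4 134.3 239.2] head 4.58 tilt 0.03 w 0.0870 gf 0.0 F [-1.   0.4  0.4] q6 -0.04
after twist -0.02: shift cm (target axes) [ 0.05 -0.04 16.42]
[249 170  22  22 376] [0.5373 0.1357 0.0962] cast on z=.097: [[0.5372 0.1358 0.097 ]]
```

View pics/w1.png

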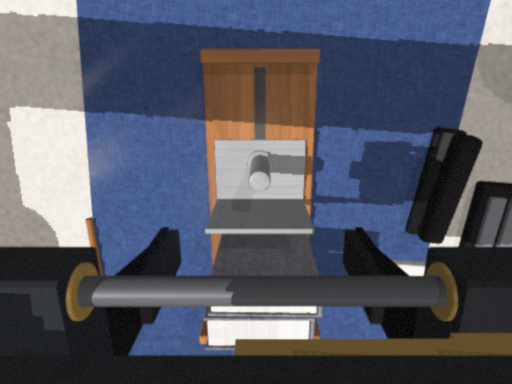

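The wrist view shows the post top at (260,180), free on all sides, with the plate at (260,215) and the book tops further down. I'll descend, grip lightly and draw back.

```bash
python3 -m pendant '[{"jaw":1,"linear":[0.09,-0.25,2.7],"twist":0},{"jaw":1,"linear":[0,0,2.7],"twist":0},{"jaw":1,"linear":[0,0,2.7],"twist":0},{"jaw":1,"linear":[0,0,2.7],"twist":0},{"jaw":1,"linear":[0,0,2.7],"twist":0},{"jaw":1,"linear":[0,0,2.0],"twist":0},{"jaw":1,"linear":[0,0,0.9],"twist":0},{"jaw":0.1,"linear":[0,0,0],"twist":0},{"jaw":0.1,"linear":[0,0,0],"twist":0},{"jaw":0.1,"linear":[0,0,0],"twist":0},{"jaw":0.1,"linear":[0,0,0],"twist":0},{"jaw":0.1,"linear":[0,0,0],"twist":0}]' 12 >/dev/null; python3 d.py
python3 -m pendant '[{"jaw":0.1,"linear":[0,0,0],"twist":0},{"jaw":0.1,"linear":[0,0,0],"twist":0},{"jaw":0.1,"linear":[0,0,0],"twist":0},{"jaw":0.1,"linear":[0,0,0],"twist":0}]' >/dev/null; python3 d.py 535.3 209.5 75 4.6
```

```text
t 3.90 pos [539.1 136.4  76.9] head 4.64 tilt 0.16 w 0.0619 gf 0.0 F [0.6 0.5 0.5] q6 -0.03
t 4.23 pos [538.3 136.1  75.7] head 4.62 tilt 0.01 w 0.0351 gf 0.0 F [-0.5  0.4  0.7] q6 -0.03
after twist 0.02: shift cm (target axes) [7.34 0.29 0.07]
```

```bash
python3 -m pendant '[{"jaw":0.1,"linear":[0,0,0],"twist":0},{"jaw":0.1,"linear":[0,0,0],"twist":0},{"jaw":0.1,"linear":[0,0,0],"twist":0},{"jaw":0.1,"linear":[0,0,0],"twist":0},{"jaw":0.1,"linear":[0,0,0],"twist":0}]' >/dev/null; python3 d.py
python3 -m pendant '[{"jaw":0.1,"linear":[0.5,0,0],"twist":0},{"jaw":0.1,"linear":[0.8,0,0],"twist":0},{"jaw":0.1,"linear":[0.8,0,0],"twist":0},{"jaw":0.1,"linear":[0.8,0,0],"twist":0},{"jaw":0.1,"linear":[0.8,0,0],"twist":0},{"jaw":0.1,"linear":[0.8,0,0],"twist":0},{"jaw":0.1,"linear":[0.8,0,0],"twist":0},{"jaw":0.1,"linear":[0.6,0,0],"twist":0},{"jaw":0.1,"linear":[0.5,0,0],"twist":0},{"jaw":0.1,"linear":[0.4,0,0],"twist":0},{"jaw":0.1,"linear":[0,0,0],"twist":0}]' >/dev/null; python3 d.py 535.3 209.5 75 4.6
```

```text
t 4.65 pos [539.1 136.2  75.6] head 4.62 tilt 0.10 w 0.0194 gf 12.0 F [ 3.  -0.  -2.4] q6 -0.03
t 5.57 pos [533.4 205.9  75.6] head 4.69 tilt 0.15 w 0.0196 gf 12.0 F [ 5.   1.4 -3.8] q6 0.09
after twist 0.09: shift cm (target axes) [0.34 0.21 0.06]
```

Moved 70 mm. I'll creep the rest of the way until it meets the stop.

```bash
python3 -m pendant '[{"jaw":0.1,"linear":[0.2,0,0],"twist":0},{"jaw":0.1,"linear":[0.1,0,0],"twist":0},{"jaw":0.1,"linear":[0,0,0],"twist":0}]' >/dev/null; python3 d.py
for i in 1 ; do python3 -m pendant '[{"jaw":0.1,"linear":[0.15,0,0],"twist":0},{"jaw":0.1,"linear":[0.1,0,0],"twist":0},{"jaw":0.1,"linear":[0,0,0],"twist":0}]' >/dev/null; python3 d.py; done
python3 -m pendant '[{"jaw":0.1,"linear":[0.15,0,0],"twist":0},{"jaw":0.1,"linear":[0.1,0,0],"twist":0},{"jaw":0.1,"linear":[0,0,0],"twist":0}]' >/dev/null; python3 d.py 535.3 209.5 75 4.6
```

```text
t 5.82 pos [533.3 207.7  75.6] head 4.66 tilt 0.12 w 0.0195 gf 12.0 F [ 4.7 -1.5 -3.4] q6 0.09
t 6.07 pos [533.1 209.9  75.6] head 4.65 tilt 0.12 w 0.0197 gf 12.0 F [ 5.4 -1.3 -3.3] q6 0.10
t 6.32 pos [532.9 212.   75.6] head 4.68 tilt 0.12 w 0.0196 gf 12.0 F [ 5.1 -3.4 -3.4] q6 0.10
after twist 0.08: shift cm (target axes) [-0.27  0.22  0.06]
```

```bash
python3 -m pendant '[{"jaw":0.1,"linear":[0.1,0,0],"twist":0},{"jaw":0.1,"linear":[0.1,0,0],"twist":0},{"jaw":0.1,"linear":[0,0,0],"twist":0}]' >/dev/null; python3 d.py
python3 -m pendant '[{"jaw":0.1,"linear":[0.1,0,0],"twist":0},{"jaw":0.1,"linear":[0.1,0,0],"twist":0},{"jaw":0.1,"linear":[0,0,0],"twist":0}]' >/dev/null; python3 d.py
python3 - <<'E'
from h import *
from rig import cams
for n in("top","scene"):
    c=cams.camera(n);np.savez(f"pics/{n}1.npz",**c);P=pts(c);X,Y,Z=np.moveaxis(P,-1,0)
    m=((Z>.085)&(Z<.105)&(Y>.13)&(Y<.2)&(X>.46)&(X<.6)).astype(np.uint8)
    k,l,st,ce=cv2.connectedComponentsWithStats(m)
    for i in range(1,k):
        if st[i,4]>10:
            q=P[l==i];r=cv2.minAreaRect(q[:,:2].astype(np.float32)*1000);print(n,st[i,4],q.mean(0).round(4),r)
E
```

```text
t 6.57 pos [532.9 212.1  75.6] head 4.75 tilt 0.24 w 0.0194 gf 12.0 F [ 6.2 -8.9 -3.4] q6 0.11
t 6.82 pos [532.9 212.4  75.5] head 4.81 tilt 0.38 w 0.0198 gf 12.0 F [  6.6 -15.3  -2.9] q6 0.11
top 83 [0.534  0.1644 0.0988] ((534.9519653320312, 164.81082153320312), (97.71184539794922, 5.4880757331848145), 4.686985015869141)
```

At the stop: the force rises to 15 N and the plate has moved 75.6 mm. I'll release, lift and go to the book.

```bash
python3 -m pendant '[{"jaw":0.1,"linear":[-0.2,0,0],"twist":0},{"jaw":0.1,"linear":[-0.15,0,0],"twist":0},{"jaw":0.5,"linear":[0,0,0],"twist":0},{"jaw":0.8,"linear":[0,0,0],"twist":0},{"jaw":0.8,"linear":[0,0,0],"twist":0},{"jaw":0.8,"linear":[0,0,0],"twist":0},{"jaw":0.8,"linear":[0,0,-1],"twist":0},{"jaw":0.8,"linear":[0,0,-2],"twist":0},{"jaw":0.8,"linear":[0,0,-2.7],"twist":0},{"jaw":0.8,"linear":[0,0,-2.7],"twist":0},{"jaw":0.8,"linear":[0,0,-2.7],"twist":0},{"jaw":0.8,"linear":[0,0,-2.7],"twist":0}]' >/dev/null
python3 -m pendant '[{"jaw":1,"linear":[0,0,-1.5],"twist":5.5},{"jaw":1,"linear":[0,0,-1.2],"twist":5.5},{"jaw":1,"linear":[0,0,0],"twist":5.5},{"jaw":1,"linear":[0,0,0],"twist":5.5},{"jaw":1,"linear":[0,0,0],"twist":5.5},{"jaw":1,"linear":[0,0,0],"twist":5.5},{"jaw":1,"linear":[0,0,0],"twist":5.5},{"jaw":1,"linear":[0,0,0],"twist":5.1},{"jaw":1,"linear":[0,0,0],"twist":0}]' >/dev/null; python3 d.py 440.8 -229.5 240 -39
```

```text
t 8.67 pos [531.3 212.7 241.2] head -39.04 tilt 0.04 w 0.0869 gf 0.0 F [-0.1 -0.6 -0.1] q6 0.87
after twist -0.04: shift cm (target axes) [-40.06  20.8    0.12]
```

```bash
python3 -m pendant '[{"jaw":1,"linear":[-2.5,1.3,0],"twist":0},{"jaw":1,"linear":[-2.5,1.3,0],"twist":0},{"jaw":1,"linear":[-2.5,1.3,0],"twist":0},{"jaw":1,"linear":[-2.5,1.3,0],"twist":0},{"jaw":1,"linear":[-2.5,1.3,0],"twist":0},{"jaw":1,"linear":[-2.5,1.3,0],"twist":0},{"jaw":1,"linear":[-2.5,1.3,0],"twist":0},{"jaw":1,"linear":[-2.5,1.3,0],"twist":0},{"jaw":1,"linear":[-2.5,1.3,0],"twist":0},{"jaw":1,"linear":[-2.5,1.3,0],"twist":0},{"jaw":1,"linear":[-2.5,1.3,0],"twist":0},{"jaw":1,"linear":[-2.5,1.3,0],"twist":0}]' >/dev/null
python3 -m pendant '[{"jaw":1,"linear":[-2.5,1.3,0],"twist":0},{"jaw":1,"linear":[-2.5,1.3,0],"twist":0},{"jaw":1,"linear":[-2.5,1.3,0],"twist":0},{"jaw":1,"linear":[-2.5,1.3,0],"twist":0},{"jaw":1,"linear":[0,0,0],"twist":0},{"jaw":1,"linear":[0,0,0],"twist":0}]' >/dev/null
python3 d.py 440.8 -229.5 111 -39
python3 - <<'E'
from h import *
from rig import cams
c=cams.camera("wrist");np.savez("pics/w2.npz",**c);cv2.imwrite("pics/w2.png",c["color"])
P=pts(c);X,Y,Z=np.moveaxis(P,-1,0)
m=((Z>.125)&(Z<.155)&(np.hypot(X-.441,Y+.23)<.08)).astype(np.uint8)
k,l,st,ce=cv2.connectedComponentsWithStats(m)
for i in range(1,k):
    if st[i,4]>60: q=P[l==i];print(st[i],np.median(q,0).round(4),cv2.minAreaRect(q[:,:2].astype(np.float32)*1000))
E
```

```text
t 10.17 pos [ 441.8 -230.3  240.9] head -39.03 tilt 0.02 w 0.0872 gf 0.0 F [-0.4 -0.5 -0.2] q6 -0.02
after twist -0.03: shift cm (target axes) [ 0.   -0.13 12.99]
[ 239  129   44  126 5034] [ 0.4424 -0.2247  0.1369] ((438.73193359375, -229.20559692382812), (100.10203552246094, 32.06369400024414), 50.7000732421875)
```

View pics/w2.png

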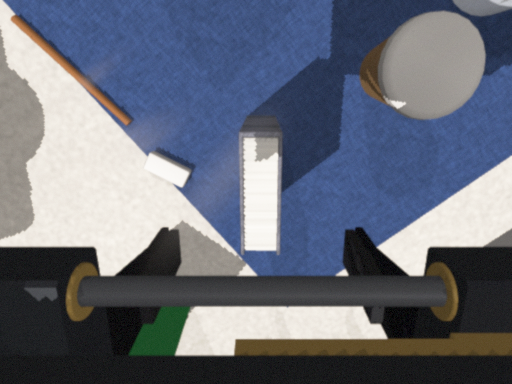

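The wrist view shows the book's top at (260,190), centred between the fingers. Its grey spine edge is at the image top (tool +x) and its open page end at the bottom. I'll descend and grip.

```bash
python3 -m pendant '[{"jaw":1,"linear":[0,-0.2,2.5],"twist":0.3},{"jaw":1,"linear":[0,0,2.5],"twist":0},{"jaw":1,"linear":[0,0,2.5],"twist":0},{"jaw":1,"linear":[0,0,2.5],"twist":0},{"jaw":1,"linear":[0,0,2.0],"twist":0},{"jaw":1,"linear":[0,0,1.0],"twist":0},{"jaw":0.6,"linear":[0,0,0],"twist":0},{"jaw":0.3,"linear":[0,0,0],"twist":0},{"jaw":0.25,"linear":[0,0,0],"twist":0},{"jaw":0.25,"linear":[0,0,0],"twist":0},{"jaw":0.25,"linear":[0,0,0],"twist":0},{"jaw":0.25,"linear":[0,0,0],"twist":0}]' 30 >/dev/null; python3 d.py
python3 -m pendant '[{"jaw":0.25,"linear":[0,0,0],"twist":0},{"jaw":0.25,"linear":[0,0,0],"twist":0},{"jaw":0.25,"linear":[0,0,0],"twist":0},{"jaw":0.25,"linear":[0,0,0],"twist":0},{"jaw":0.25,"linear":[0,0,0],"twist":0},{"jaw":0.25,"linear":[0,0,0],"twist":0}]' >/dev/null; python3 d.py
```

```text
t 11.22 pos [ 441.  -228.4  111.5] head -39.27 tilt 0.11 w 0.0547 gf 0.0 F [-0.3 -1.2  0.1] q6 -0.02
t 11.72 pos [ 440.7 -228.2  110.6] head -39.27 tilt 0.02 w 0.0321 gf 30.0 F [-0.  -0.4  0.6] q6 -0.02
```

```bash
python3 -m pendant '[{"jaw":0.25,"linear":[0,0,-0.5],"twist":0},{"jaw":0.25,"linear":[0,0,-1.5],"twist":0},{"jaw":0.25,"linear":[0,0,-2],"twist":0},{"jaw":0.25,"linear":[0,0,-2],"twist":0},{"jaw":0.25,"linear":[0,0,-2],"twist":0},{"jaw":0.25,"linear":[0,0,-2],"twist":0},{"jaw":0.25,"linear":[0,0,-2],"twist":0},{"jaw":0.25,"linear":[0,0,-2],"twist":0},{"jaw":0.25,"linear":[0,0,-2],"twist":0},{"jaw":0.25,"linear":[0,0,-1.5],"twist":0},{"jaw":0.25,"linear":[0,0,-0.5],"twist":0}]' >/dev/null; python3 d.py
python3 -m pendant '[{"jaw":0.25,"linear":[0,0,0],"twist":3},{"jaw":0.25,"linear":[0,0,0],"twist":5},{"jaw":0.25,"linear":[0,0,0],"twist":5},{"jaw":0.25,"linear":[0,0,0],"twist":5},{"jaw":0.25,"linear":[0,0,0],"twist":5},{"jaw":0.25,"linear":[0,0,0],"twist":5},{"jaw":0.25,"linear":[0,0,0],"twist":5},{"jaw":0.25,"linear":[0,0,0],"twist":5},{"jaw":0.25,"linear":[0,0,0],"twist":5},{"jaw":0.25,"linear":[0,0,0],"twist":3.1},{"jaw":0.25,"linear":[0,0,0],"twist":0}]' >/dev/null; python3 d.py 546 97 290 -85.4
```

```text
t 12.63 pos [ 441.1 -228.4  292.7] head -39.27 tilt 0.20 w 0.0316 gf 30.0 F [ 0.1 -0.4 -1.9] q6 -0.02
t 13.55 pos [ 439.8 -227.4  289.4] head -85.43 tilt 0.17 w 0.0318 gf 30.0 F [ 0.3  0.5 -2. ] q6 0.79
after twist -0.03: shift cm (target axes) [ 13.19 -31.48  -0.06]
```

```bash
python3 -m pendant '[{"jaw":0.25,"linear":[0.4,-1,0],"twist":0},{"jaw":0.25,"linear":[0.85,-2,0],"twist":0},{"jaw":0.25,"linear":[0.85,-2,0],"twist":0},{"jaw":0.25,"linear":[0.85,-2,0],"twist":0},{"jaw":0.25,"linear":[0.85,-2,0],"twist":0},{"jaw":0.25,"linear":[0.85,-2,0],"twist":0},{"jaw":0.25,"linear":[0.85,-2,0],"twist":0},{"jaw":0.25,"linear":[0.85,-2,0],"twist":0},{"jaw":0.25,"linear":[0.85,-2,0],"twist":0},{"jaw":0.25,"linear":[0.85,-2,0],"twist":0},{"jaw":0.25,"linear":[0.85,-2,0],"twist":0},{"jaw":0.25,"linear":[0.85,-2,0],"twist":0}]' >/dev/null
python3 -m pendant '[{"jaw":0.25,"linear":[0.85,-2,0],"twist":0},{"jaw":0.25,"linear":[0.85,-2,0],"twist":0},{"jaw":0.25,"linear":[0.85,-2,0],"twist":0},{"jaw":0.25,"linear":[0.85,-2,0],"twist":0},{"jaw":0.25,"linear":[0.1,-0.5,0],"twist":0},{"jaw":0.25,"linear":[0,0,0],"twist":0},{"jaw":0.25,"linear":[0,0,0],"twist":0},{"jaw":0.25,"linear":[0,0,0],"twist":0}]' >/dev/null; python3 d.py 546 97 122.6 -85.4
python3 - <<'E'
from h import *
from rig import cams
im=[]
for n in("top","scene","wrist"):
    c=cams.camera(n);np.savez(f"pics/{n}3.npz",**c);im.append(c["color"])
cv2.imwrite("pics/c3.png",np.hstack([cv2.resize(im[0][110:230,170:330],(400,300)),cv2.resize(im[1][130:280,190:390],(400,300))]))
E
```

```text
t 15.22 pos [546.6  96.  290.2] head -85.38 tilt 0.08 w 0.0320 gf 30.0 F [ 0.7 -0.5 -3.1] q6 1.46
after twist 0.02: shift cm (target axes) [-0.05 -0.1  16.76]
```

View pics/c3.png

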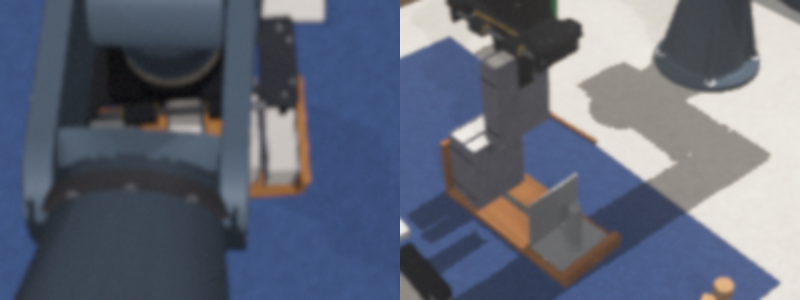

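The view shows the book held upright above the gap, spine side towards +x like the row's. The bookend is fully back. Now lowering.

```bash
python3 -m pendant '[{"jaw":0.25,"linear":[0,0,1],"twist":0},{"jaw":0.25,"linear":[0,-0.1,2],"twist":0},{"jaw":0.25,"linear":[0,0,2],"twist":0},{"jaw":0.25,"linear":[0,0,2],"twist":0},{"jaw":0.25,"linear":[0,0,2],"twist":0},{"jaw":0.25,"linear":[0,0,2],"twist":0},{"jaw":0.25,"linear":[0,0,2],"twist":0},{"jaw":0.25,"linear":[0,0,1.6],"twist":0},{"jaw":0.25,"linear":[0,0,1],"twist":0},{"jaw":0.25,"linear":[0,0,0.4],"twist":0},{"jaw":0.25,"linear":[0,0,0],"twist":0},{"jaw":0.25,"linear":[0,0,0],"twist":0}]' >/dev/null; python3 d.py 546 97 122.6 -85.4
python3 -m pendant '[{"jaw":0.25,"linear":[0,0,0.2],"twist":0},{"jaw":0.25,"linear":[0,0,0.1],"twist":0},{"jaw":0.25,"linear":[0,0,0],"twist":0}]' >/dev/null; python3 d.py
python3 -m pendant '[{"jaw":0.25,"linear":[0,0,0.15],"twist":0},{"jaw":0.25,"linear":[0,0,0.1],"twist":0},{"jaw":0.25,"linear":[0,0,0],"twist":0}]' >/dev/null; python3 d.py
```

```text
t 16.37 pos [547.7  97.4 130.9] head -85.39 tilt 0.06 w 0.0320 gf 30.0 F [ 0.3 -0.  -3.1] q6 1.47
after twist 0.01: shift cm (target axes) [-0.18  0.03  0.83]
t 16.62 pos [547.5  97.6 128.2] head -85.37 tilt 0.07 w 0.0317 gf 30.0 F [ 0.2 -0.7 -2.4] q6 1.47
t 16.87 pos [547.1  97.6 125. ] head -85.37 tilt 0.00 w 0.0318 gf 30.0 F [-0.8  0.4 -2.5] q6 1.47
```

```bash
python3 -m pendant '[{"jaw":0.25,"linear":[0,0,0.1],"twist":0},{"jaw":0.25,"linear":[0,0,0.05],"twist":0},{"jaw":0.25,"linear":[0,0,0],"twist":0}]' >/dev/null; python3 d.py
python3 -m pendant '[{"jaw":0.25,"linear":[0,0,0.05],"twist":0},{"jaw":0.25,"linear":[0,0,0.05],"twist":0},{"jaw":0.25,"linear":[0,0,0],"twist":0}]' >/dev/null; python3 d.py
```

```text
t 17.12 pos [547.1  97.6 123.4] head -85.37 tilt 0.01 w 0.0317 gf 30.0 F [-0.2  0.7 -2.5] q6 1.47
t 17.37 pos [547.3  97.6 122.7] head -85.37 tilt 0.01 w 0.0317 gf 30.0 F [ 0.1 -0.3 -1. ] q6 1.47
```

Contact is beginning: the force rose from -2.5 to -1.0 N at the expected height. I'll creep a little more.

```bash
python3 -m pendant '[{"jaw":0.25,"linear":[0,0,0.05],"twist":0},{"jaw":0.25,"linear":[0,0,0],"twist":0}]' >/dev/null; python3 d.py
python3 -m pendant '[{"jaw":0.25,"linear":[0,0,0.05],"twist":0},{"jaw":0.25,"linear":[0,0,0],"twist":0}]' >/dev/null; python3 d.py
```

```text
t 17.53 pos [547.3  97.6 122.6] head -85.37 tilt 0.02 w 0.0320 gf 30.0 F [-1.6 -0.6  3.6] q6 1.47
t 17.70 pos [547.3  97.6 122.6] head -85.37 tilt 0.04 w 0.0322 gf 30.0 F [-1.4 -0.4  7.4] q6 1.47
```

```bash
python3 -m pendant '[{"jaw":0.42,"linear":[0,0,-0.05],"twist":0},{"jaw":0.5,"linear":[0,0,0],"twist":0},{"jaw":0.55,"linear":[0,0,0],"twist":0},{"jaw":0.55,"linear":[0,0,0],"twist":0},{"jaw":0.55,"linear":[0,0,-0.5],"twist":0},{"jaw":0.55,"linear":[0,0,-1.2],"twist":0},{"jaw":0.55,"linear":[0,0,-2],"twist":0},{"jaw":0.55,"linear":[0,0,-2.5],"twist":0},{"jaw":0.55,"linear":[0,0,-2.5],"twist":0},{"jaw":0.55,"linear":[0,0,-2.5],"twist":0},{"jaw":0.55,"linear":[0,0,-1.5],"twist":0},{"jaw":0.55,"linear":[0,0,0],"twist":0}]' >/dev/null; python3 d.py 534 210.5 240 4.6
python3 -m pendant '[{"jaw":0.9,"linear":[0,-3,0],"twist":0},{"jaw":0.9,"linear":[0,-3,0],"twist":0},{"jaw":0.9,"linear":[0,-3,0],"twist":0},{"jaw":0.9,"linear":[0,-2,0],"twist":0},{"jaw":0.9,"linear":[0,0,0],"twist":-7},{"jaw":0.9,"linear":[0,0,0],"twist":-7},{"jaw":0.9,"linear":[0,0,0],"twist":-7},{"jaw":0.9,"linear":[0,0,0],"twist":-7},{"jaw":0.9,"linear":[0,0,0],"twist":-7},{"jaw":0.9,"linear":[0,0,0],"twist":-7},{"jaw":0.9,"linear":[0,0,0],"twist":-7},{"jaw":0.9,"linear":[0,0,0],"twist":-7}]' >/dev/null
python3 -m pendant '[{"jaw":0.9,"linear":[0,0,0],"twist":-7},{"jaw":0.9,"linear":[0,0,0],"twist":-7},{"jaw":0.9,"linear":[0,0,0],"twist":-7},{"jaw":0.9,"linear":[0,0,0],"twist":-7},{"jaw":0.9,"linear":[0,0,0],"twist":-6},{"jaw":0.9,"linear":[0,0,0],"twist":0},{"jaw":0.9,"linear":[0,0,0],"twist":0}]' >/dev/null; python3 d.py 534 210.5 75 4.6
python3 - <<'E'
from h import *
from rig import cams
im=[]
for n in("wrist","scene"):
    c=cams.camera(n);np.savez(f"pics/{n}4.npz",**c);im.append(c["color"])
    P=pts(c);X,Y,Z=np.moveaxis(P,-1,0)
    m=((Z>.088)&(Z<.1)&(Y>.19)&(Y<.24)&(X>.5)&(X<.58)).astype(np.uint8)
    k,l,st,ce=cv2.connectedComponentsWithStats(m)
    for i in range(1,k):
        if st[i,4]>20: print(n,st[i],np.median(P[l==i],0).round(4),"cast:",ray(c,ce[i],.097).round(4))
    m=((Z>.142)&(Z<.16)&(abs(Y-.09)<.07)&(abs(X-.545)<.08)).astype(np.uint8)
    q=P[m>0]
    if len(q)>20: print("vol",len(q),np.median(q,0),cv2.minAreaRect(q[:,:2].astype(np.float32)*1000))
cv2.imwrite("pics/c4.png",np.hstack([cv2.resize(im[0],(400,300)),cv2.resize(im[1][130:280,190:390],(400,300))]))
E
```

```text
t 18.70 pos [549.6  97.7 253. ] head -85.37 tilt 0.49 w 0.0479 gf 0.0 F [ 0.7  0.2 -0.5] q6 1.47
after twist -89.97: shift cm (target axes) [11.37 -0.65  1.3 ]
t 20.28 pos [537.8 207.1 248. ] head 4.46 tilt 0.11 w 0.0783 gf 0.0 F [ 0.3  1.2 -0.6] q6 0.10
after twist -0.14: shift cm (target axes) [ 0.37 -0.35 17.3 ]
wrist [247 164  21  22 366] [0.5311 0.2114 0.0963] cast: [[0.531  0.2116 0.097 ]]
vol 3285 [0.54533847 0.09497604 0.14873415] ((544.213134765625, 96.73130798339844), (100.04378509521484, 30.2690372467041), 4.21186637878418)
scene [274 232   7   7  38] [0.5368 0.2126 0.0957] cast: [[0.538  0.2134 0.097 ]]
vol 258 [0.55948043 0.09947141 0.14907277] ((555.8555297851562, 97.75411987304688), (87.65435791015625, 36.145320892333984), 4.398503303527832)
```

View pics/c4.png

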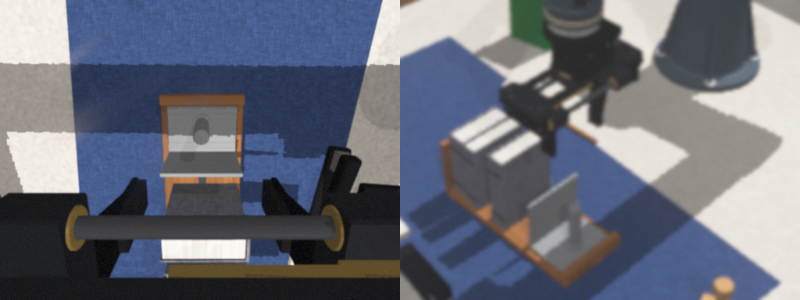

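The wrist view shows the post top at (202,130), clear. The volume stands upright between the row and the bookend. I'll grip the post and push.

```bash
python3 -m pendant '[{"jaw":0.9,"linear":[0.58,-0.43,1],"twist":-0.14},{"jaw":0.9,"linear":[0,0,2.7],"twist":0},{"jaw":0.9,"linear":[0,0,2.7],"twist":0},{"jaw":0.9,"linear":[0,0,2.7],"twist":0},{"jaw":0.9,"linear":[0,0,2.7],"twist":0},{"jaw":0.9,"linear":[0,0,2.7],"twist":0},{"jaw":0.9,"linear":[0,0,1.8],"twist":0},{"jaw":0.9,"linear":[0,0,0.8],"twist":0},{"jaw":0.5,"linear":[0,0,0],"twist":0},{"jaw":0.1,"linear":[0,0,0],"twist":0},{"jaw":0.1,"linear":[0,0,0],"twist":0},{"jaw":0.1,"linear":[0,0,0],"twist":0}]' 20 >/dev/null; python3 d.py
python3 -m pendant '[{"jaw":0.1,"linear":[0,0,0],"twist":0},{"jaw":0.1,"linear":[0,0,0],"twist":0},{"jaw":0.1,"linear":[0,0,0],"twist":0},{"jaw":0.1,"linear":[0,0,0],"twist":0},{"jaw":0.1,"linear":[0,0,0],"twist":0},{"jaw":0.1,"linear":[0,0,0],"twist":0},{"jaw":0.1,"linear":[0,0,0],"twist":0},{"jaw":0.1,"linear":[0,0,0],"twist":0},{"jaw":0.1,"linear":[0,0,0],"twist":0}]' >/dev/null; python3 d.py
python3 -m pendant '[{"jaw":0.1,"linear":[-0.3,0,0],"twist":0},{"jaw":0.1,"linear":[-0.5,0,0],"twist":0},{"jaw":0.1,"linear":[-0.5,0,0],"twist":0},{"jaw":0.1,"linear":[-0.5,0,0],"twist":0},{"jaw":0.1,"linear":[-0.5,0,0],"twist":0},{"jaw":0.1,"linear":[-0.5,0,0],"twist":0},{"jaw":0.1,"linear":[-0.5,0,0],"twist":0},{"jaw":0.1,"linear":[-0.5,0,0],"twist":0},{"jaw":0.1,"linear":[-0.4,0,0],"twist":0},{"jaw":0.1,"linear":[-0.3,0,0],"twist":0},{"jaw":0.1,"linear":[-0.2,0,0],"twist":0},{"jaw":0.1,"linear":[0,0,0],"twist":0}]' >/dev/null; python3 d.py
```

```text
t 21.38 pos [534.7 212.9  79.6] head 4.75 tilt 0.18 w 0.0593 gf 0.0 F [0.7 0.  0.5] q6 0.10
t 22.13 pos [533.  212.6  78.1] head 4.76 tilt 0.07 w 0.0194 gf 20.0 F [-2.  -0.5  2. ] q6 0.10
t 23.13 pos [536.9 164.7  78. ] head 4.74 tilt 0.10 w 0.0193 gf 20.0 F [-3.9  0.7  5. ] q6 0.02
```

```bash
python3 -m pendant '[{"jaw":0.1,"linear":[-0.1,0,0],"twist":0},{"jaw":0.1,"linear":[-0.15,0,0],"twist":0},{"jaw":0.1,"linear":[-0.2,0,0],"twist":0},{"jaw":0.1,"linear":[-0.2,0,0],"twist":0},{"jaw":0.1,"linear":[-0.2,0,0],"twist":0},{"jaw":0.1,"linear":[-0.2,0,0],"twist":0},{"jaw":0.1,"linear":[-0.2,0,0],"twist":0},{"jaw":0.1,"linear":[-0.2,0,0],"twist":0},{"jaw":0.1,"linear":[-0.2,0,0],"twist":0},{"jaw":0.1,"linear":[-0.2,0,0],"twist":0},{"jaw":0.1,"linear":[-0.2,0,0],"twist":0},{"jaw":0.1,"linear":[-0.2,0,0],"twist":0}]' >/dev/null; python3 d.py
python3 -m pendant '[{"jaw":0.1,"linear":[-0.2,0,0],"twist":0},{"jaw":0.1,"linear":[-0.2,0,0],"twist":0},{"jaw":0.1,"linear":[-0.2,0,0],"twist":0},{"jaw":0.1,"linear":[-0.15,0,0],"twist":0},{"jaw":0.1,"linear":[-0.15,0,0],"twist":0},{"jaw":0.1,"linear":[-0.1,0,0],"twist":0},{"jaw":0.1,"linear":[-0.1,0,0],"twist":0},{"jaw":0.1,"linear":[0,0,0],"twist":0}]' >/dev/null; python3 d.py
python3 - <<'E'
from h import *
from rig import cams
c=cams.camera("scene");np.savez("pics/scene5.npz",**c)
P=pts(c);X,Y,Z=np.moveaxis(P,-1,0)
m=(Z>.115)&(Z<.16)&(Y>-.05)&(Y<.12)&(X>.598)&(X<.64)
for z0,z1 in((.115,.125),(.125,.132),(.14,.155)):
    q=P[m&(Z>z0)&(Z<z1)];print(z0,len(q),np.percentile(q[:,1],[2,50,98]).round(4) if len(q) else "")
cv2.imwrite("pics/c5.png",cv2.resize(c["color"][170:280,190:340],(750,550),interpolation=cv2.INTER_CUBIC))
E
```

```text
t 24.13 pos [538.6 143.3  78.1] head 4.73 tilt 0.09 w 0.0197 gf 20.0 F [-4.3  3.1  5.7] q6 -0.02
t 24.80 pos [539.5 132.5  78.1] head 4.72 tilt 0.10 w 0.0194 gf 20.0 F [-5.3  5.4  5.1] q6 -0.04
0.115 27 [-0.0122  0.0164  0.0475]
0.125 26 [-0.012   0.0357  0.0571]
0.14 19 [0.0544 0.0697 0.1183]
```

View pics/c5.png

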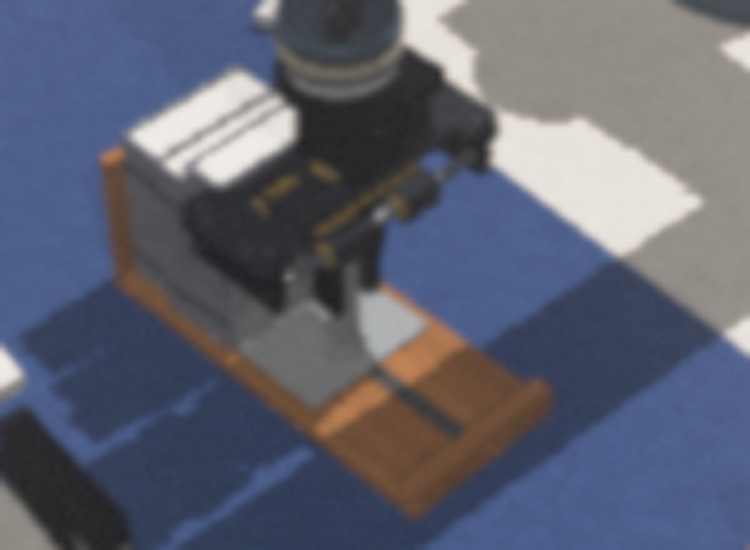

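The books stand upright and nearly closed up (80 mm of travel). I'll creep to snug while watching the force.

```bash
python3 -m pendant '[{"jaw":0.1,"linear":[-0.1,0,0],"twist":0},{"jaw":0.1,"linear":[-0.1,0,0],"twist":0},{"jaw":0.1,"linear":[-0.1,0,0],"twist":0},{"jaw":0.1,"linear":[0,0,0],"twist":0}]' >/dev/null; python3 d.py
python3 -m pendant '[{"jaw":0.1,"linear":[-0.1,0,0],"twist":0},{"jaw":0.1,"linear":[-0.1,0,0],"twist":0},{"jaw":0.1,"linear":[0,0,0],"twist":0}]' >/dev/null; python3 d.py
python3 -m pendant '[{"jaw":0.1,"linear":[-0.1,0,0],"twist":0},{"jaw":0.1,"linear":[0,0,0],"twist":0}]' >/dev/null; python3 d.py
```

```text
t 25.18 pos [539.7 129.7  78. ] head 4.72 tilt 0.11 w 0.0191 gf 20.0 F [-3.9  4.9  6. ] q6 -0.05
t 25.43 pos [539.8 128.   78. ] head 4.71 tilt 0.13 w 0.0194 gf 20.0 F [-4.5  5.8  5. ] q6 -0.05
t 25.60 pos [539.9 127.2  78.1] head 4.70 tilt 0.13 w 0.0193 gf 20.0 F [-4.2  6.5  4.9] q6 -0.06
```

```bash
python3 -m pendant '[{"jaw":0.1,"linear":[-0.1,0,0],"twist":0},{"jaw":0.1,"linear":[0,0,0],"twist":0}]' >/dev/null; python3 d.py
python3 -m pendant '[{"jaw":0.1,"linear":[-0.05,0,0],"twist":0},{"jaw":0.1,"linear":[0,0,0],"twist":0}]' >/dev/null; python3 d.py
python3 -m pendant '[{"jaw":0.1,"linear":[-0.05,0,0],"twist":0},{"jaw":0.1,"linear":[0,0,0],"twist":0}]' >/dev/null; python3 d.py
```

```text
t 25.77 pos [540.  126.7  78.1] head 4.67 tilt 0.18 w 0.0193 gf 20.0 F [-5.   8.8  5.3] q6 -0.06
t 25.93 pos [539.9 126.7  78. ] head 4.66 tilt 0.21 w 0.0193 gf 20.0 F [-4.3 10.4  5.4] q6 -0.06
t 26.10 pos [539.9 126.7  78.1] head 4.64 tilt 0.25 w 0.0193 gf 20.0 F [-4.  12.9  5.7] q6 -0.06
```

Snug: the bookend stops at 86 mm of travel and the force is rising. I'll let go and lift clear.

```bash
python3 -m pendant '[{"jaw":0.5,"linear":[0,0,0],"twist":0},{"jaw":0.8,"linear":[0,0,0],"twist":0},{"jaw":0.8,"linear":[0.2,0,0],"twist":0},{"jaw":0.8,"linear":[0,0,0],"twist":0},{"jaw":0.8,"linear":[0,0,-1],"twist":0},{"jaw":0.8,"linear":[0,0,-2],"twist":0},{"jaw":0.8,"linear":[0,0,-2.7],"twist":0},{"jaw":0.8,"linear":[0,0,-2.7],"twist":0},{"jaw":0.8,"linear":[0,0,-2.7],"twist":0},{"jaw":0.8,"linear":[0,0,-2.7],"twist":0},{"jaw":0.8,"linear":[0,0,-2],"twist":0}]' >/dev/null; python3 d.py
python3 -m pendant '[{"jaw":0.8,"linear":[3,-1,0],"twist":0},{"jaw":0.8,"linear":[3,-1,0],"twist":0},{"jaw":0.8,"linear":[3,-1,0],"twist":0},{"jaw":0.8,"linear":[3,-1,0],"twist":0},{"jaw":0.8,"linear":[3,-1,0],"twist":0},{"jaw":0.8,"linear":[3,-1,0],"twist":0},{"jaw":0.8,"linear":[3,-1,0],"twist":0},{"jaw":0.8,"linear":[3,-1,0],"twist":0},{"jaw":0.8,"linear":[3,-1,0],"twist":0},{"jaw":0.8,"linear":[3,-1,0],"twist":0},{"jaw":0.8,"linear":[0,0,0],"twist":0},{"jaw":0.8,"linear":[0,0,0],"twist":0}]' >/dev/null; python3 d.py
python3 - <<'E'
from h import *
from rig import cams
im=[]
for n in("top","scene"):
    c=cams.camera(n);im.append(c["color"]);P=pts(c);X,Y,Z=np.moveaxis(P,-1,0)
    for a,b in((.085,.107),(.115,.155)):
        m=((Z>a)&(Z<b)&(X>.46)&(X<.63)&(Y>-.04)&(Y<.16)).astype(np.uint8);k,l,st,_=cv2.connectedComponentsWithStats(m)
        for i in range(1,k):
            if st[i,4]>25: q=P[l==i];print(n,a,st[i,4],np.median(q,0).round(3),np.round(np.r_[cv2.minAreaRect(q[:,:2].astype(np.float32)*1000)[1],cv2.minAreaRect(q[:,:2].astype(np.float32)*1000)[2]],1))
cv2.imwrite("pics/c6.png",np.hstack([cv2.resize(im[0][110:230,180:340],(400,300)),cv2.resize(im[1][160:280,190:350],(400,300))]))
E
```

```text
t 27.02 pos [541.8 126.1 239.3] head 4.75 tilt 0.25 w 0.0691 gf 0.0 F [-0.1  0.   0.6] q6 -0.05
t 28.02 pos [415.6 418.2 236.6] head 4.95 tilt 0.07 w 0.0691 gf 0.0 F [ 0.2 -0.6  0.1] q6 0.51
top 0.085 77 [0.528 0.079 0.101] [103.5  36.   24.9]
top 0.085 42 [0.538 0.123 0.096] [16.8 18.4 89.9]
top 0.085 31 [ 0.503 -0.002  0.091] [59.9 10.8 80. ]
top 0.115 1316 [0.549 0.03  0.134] [104.8  98.2   4.8]
scene 0.085 287 [0.583 0.076 0.097] [ 74.5 152.6  49.5]
scene 0.085 34 [0.544 0.127 0.095] [19.6 15.4 50.6]
scene 0.115 834 [0.56  0.053 0.134] [105.8 100.2   3.5]
```

View pics/c6.png

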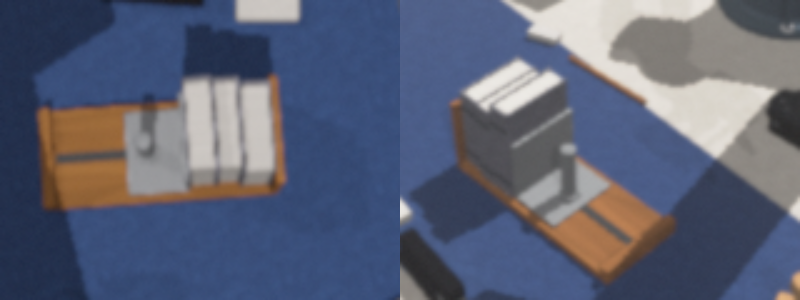

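All three books stand upright, spines aligned and pressed between the end plate and the bookend. The bookend is at about 0.086 and the gripper is clear.

```bash
python3 -c "
from rig import robot
print(robot.hand_in())"
```

```text
the job is handed in; nothing more can be done
None
```

I drew the bookend back to its stop, set the record book upright on the rack with its spine facing the same way as the others, and slid the bookend up snug at about 86 mm. I then let go and handed the job in at about 28 s of the 64 s allowed; no verdict came back.

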